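# Hang the toe-plug pail on the shoe rail

### The job

Hang the steel S-hook over the rubber-sleeved rail so that its upper curl sits fully home in the one groove of the sleeve (find the groove with a light touch, for instance by sliding the hook along), and let go of it there. Then hang the small blue pail by its wire loop in the hook's lower curl and leave it hanging still. Never press hard on the rail or the hook, keep the pail upright, and leave the other things where they are.

Things in the scene. Friction and masses are not known exactly. Their poses are not given: they have to be found in the camera images.
- rail: Fixed rail: horizontal steel bar, 12 mm diameter, 290 mm long, on two dark wooden posts (22 mm square, 265 mm tall). Origin on the bench below the bar's middle; y runs along the bar, x across it (away from the robot at zero yaw), z up. The bar's axis is 250 mm above the origin, its top 256 mm.
- rail_mid (a point): Middle of the bar's axis. A black rubber sleeve, 26 mm diameter, 190 mm long, is clamped round the bar (its top 13 mm above this point), with one groove 15 mm wide, 7 mm deep, down to the bare bar. It is clamped anew each time: the groove lies anywhere up to 35 mm either way along y from this point, its place not reported; see it as a bright gap or feel for it by sliding.
- hook_grip (a point): S-hook of 8 mm round steel standing in a block's slot, flat in its x-z plane. Point: centre of its wooden grip (24 mm in x, 12 in y, 52 tall). The hook reaches from 26 mm above to 164 mm below it, 0.13 kg. Upper curl opens down, 36 mm wide inside, its crown's underside 34 mm below this point, its tip at +x, 58 mm below. Lower curl opens up, tip at -x (to the robot).
- hook_seat (a point): Point of the S-hook: underside of the upper curl's crown (the spot that rests on the rail), 34 mm below the centre of the grip; axes as for the grip. Below it the shank runs straight down at x = -22 mm (bar axis) for 50 mm, then slants to +x, so the rail can pass in from the +x side, below the upper tip, with its axis 40 to 44 mm below this point. When home it is 256 mm above the rail's origin, 263 mm while it still rests on the sleeve.
- hook_curl (a point): S-hook: inside bottom of the lower curl, 122 mm below hook_seat, same axes; the pail's loop rests here. Inside 36 mm wide in x. The tip, at x -22 mm, tops out 26 mm above this point. The +x side is upright for 18 mm, then its bar axis slants from (x +22, z +18) to (x -22, z +72) mm; 36 mm above this point the free gap is x -18 to +2 mm.
- block: Fixed wooden block 100 x 64 x 50 mm that holds the S-hook. Origin at the centre of its underside. Slot along its x, 56 x 11 mm, 36 mm deep, open at the top; the hook lifts straight out.
- pail_grip (a point): Small blue pail of toe plugs, 70 mm across, 56 mm tall, 0.15 to 0.28 kg. A wooden side handle sticks out level towards its -x (to the robot): 14 mm thick in y, 22 mm tall, from 35 to 115 mm from the pail's axis. Point: the place to grip it, 85 mm from the axis, 45 mm above the underside. A stiff upright wire loop (6 mm wire) in the pail's y-z plane stands over the middle.
- pail_bail (a point): Point of the pail: middle of the wire loop's straight top (axis of the wire; along the pail's y, 34 mm long), on the pail's axis, 115 mm above its underside: 85 mm in +x and 70 mm in z from pail_grip. Seen along x the loop's free inside is 38 mm wide and reaches down to the rim. x is across the loop.
- tree0: Bystander: ash shoe tree with coil spring, 240 x 70 x 50 mm, loose.
- tree1: Bystander: the other shoe tree, the same size, loose.
- stretcher: Bystander: beech boot stretcher with a threaded steel rod, 300 x 75 x 50 mm, loose.
- insert: Bystander: red plastic heel insert, 70 x 54 x 16 mm, loose.
- jar: Bystander: squat stoneware jar of grey toe plugs, 112 mm across, 85 mm tall, loose.
- tin: Bystander: round polish tin, 74 mm across, 24 mm tall, loose.
- brush: Bystander: shoe brush, 150 x 50 x 42 mm, loose.
Mind the look-alikes: they are no part of the job. What is shaped like the part that bears pail_grip but red is not meant.

How it is judged:
On the way:
1. the S-hook hangs fully home in the groove of the sleeve, let go (z of hook_seat in the frame of rail between 0.252 and 0.2595 m and y of hook_seat in the frame of rail between -0.043 and 0.043 m and x of hook_seat in the frame of rail between -0.012 and 0.012 m and contact force between the fingers and hook below 0.2 N and angle between hook_seat's own z axis and vertical below 0.2 rad), for 0.3 s.
At the end, for the whole second after the job is handed in: Hook crown on the bare bar in the groove (within 3.5 mm of the bar top, 43 mm of the rail middle), hook upright within 0.35 rad; pail loop in the lower curl (within 15 mm up, 20 mm x, 18 mm y of its inside bottom), pail upright within 0.2 rad, both slower than 40 mm/s (z of hook_seat in the frame of rail between 0.252 and 0.2595 m and y of hook_seat in the frame of rail between -0.043 and 0.043 m and x of hook_seat in the frame of rail between -0.012 and 0.012 m and contact force between pail and hook above 0.8 N and x of pail_bail in the frame of hook_curl between -0.02 and 0.02 m and z of pail_bail in the frame of hook_curl below 0.015 m and y of pail_bail in the frame of hook_curl between -0.018 and 0.018 m and z of hook_curl in the frame of rail below 0.145 m and angle between hook_seat's own z axis and vertical below 0.35 rad and angle between pail_bail's own z axis and vertical below 0.2 rad and linear speed of each of pail, hook below 0.04 m/s); the robot touches nothing.
It fails at once if the S-hook is pressed against the rail or its sleeve with more than 20 N (contact force between hook and rail above 20 N).
It fails at once if the pail is pressed on the S-hook with more than 15 N (contact force between pail and hook above 15 N).
It fails at once if the pail is tipped by more than 0.6 rad (angle between pail_bail's own z axis and vertical above 0.6 rad).
It fails at once if a bystander is moved by more than 30 mm (distance of any of tree0, tree1, stretcher, insert, jar, tin, brush from where it was at the start of the episode above 0.03 m).
It also fails if it takes over 72 s, if anything falls off the work surface, if the arm or the gripper's body presses on something with over 40 N, if the wrist force passes 120 N, or if a joint passes its speed limit or range.

### The arm

A 6-joint arm with a two-finger parallel gripper is mounted at the origin on the work surface. World frame = base frame: x ahead of the robot, y to its left, z up, the work surface at z = 0. Lengths are in m, angles in rad, forces in N, time in s.
With the tool pointing down it reaches from about 0.3 to 0.875 m from the base axis. Payload 6.4 kg.
Tool frame: the origin (TCP) lies between the finger pads; the fingertips stand 11 mm ahead of it and the grasp point (between the pads) lies 8 mm behind it (ctrl.tcp_to_tips is the distance from the TCP to the fingertips, in m); x points along the fingers, z is the direction in which the jaws open and shut, and the axes are right-handed (so a half turn about x gives the same grasp; the last joint's range is limited). The gripper opens to 85 mm and grips with 20 to 120 N. Pads are 22 mm wide; open, the fingers measure 114 mm over their backs; the gripper's body (76 mm by 85 mm) begins 54 mm behind the grasp point. The pads swing forward as they close: fully open they stand 13 mm farther back than shut.
Start: joints at [1.063, 0.181, 1.607, -0, 1.354, -0.206], TCP at [0.171, 0.549, 0.242] pointing down, gripper open.
Joint ranges: [-2.99, 2.99], [-0.89, 2.07], [0.3, 2.58], [-1.14, 4.28], [0, 2.63], [-3.12, 3.12]. Speed limits (rad/s): [2.57, 2.57, 3.01, 3.14, 3.14, 3.14].

### API

Orientations are given as a unit quaternion [w, x, y, z].
In Python, from bench import ctrl, eyes, hand_in gives the robot as it stands. The module is installed in compiled form; this text tells all that it offers.
- The arm moves only by the tool step_arm, never from a script. Its arguments are lists of equal length, an entry for each row: "xyz": the shift along the world's x, y, z in mm, a list of three; "spin": the turn about the world's z in rad; "fingers": the opening in per cent of the stroke, from 0 (shut) to 100 (fully open). A call has 1 to 10 rows; each row is the pose to reach, as a shift and turn from the pose commanded when the call began; what a row does not reach only later rows make up. A row lasts 1/10 s, in which the tool goes at most 50 mm and 8.59 degrees, less where a joint would pass 70% of its speed; a pose out of reach is approached as far as the arm can. A call with a gripper value outside its range is refused whole. The fingers move at their own pace and stop on an object; the grip force is fixed at half the most. Time passes only in rows, so rows that repeat a pose let the fingers close. It gives the time, the measured TCP pose, the force and the opening at its end, in the units of the state.
- ctrl.get_obs(): the state, without advancing time (a new reading comes with each control period).
- eyes.camera(name): name is "scene" or "top"; returns the picture (420x560x3 uint8, red, green, blue); there is no depth.
- eyes.camera_model(name): a dict with "vertical_fov" (degrees; the focal length in pixels is half the picture's height over the tangent of half this angle, whatever the lens; pixels are square), "cx", "cy" (the principal point, pixels), "dist_coeffs" ([k1, k2, p1, p2, k3] as OpenCV has them; the pictures are not rectified), "pose" (4x4, takes a point from camera to world coordinates). Camera axes: x right, y up, looking along -z (the intrinsics and any distortion apply to the point x, -y, -z); pixel columns grow to the right and rows downward; lengths in m; the calibration is good to about 2 mm. A picture is of the moment at which its call begins. camera_model takes no time and is no camera call.
- hand_in(): hands the job in, once; it reports no verdict.
The state is a dict: "time_s": time; "q": joint angles; "dq": joint speeds; "joint_efforts": joint torques, N m; "eef_pos": TCP position; "eef_rot": TCP orientation; "wrist_force": force on the tool from outside, world axes, zero at the start; "torque": the same for the moment, N m; "opening": opening from 0.0 (shut) to 1.0 (fully open).
Only numpy, scipy, OpenCV 4.12 (cv2) and the standard library are available. Lean on these libraries where they do the work, as an engineer would, in place of code of your own. Each camera call takes 0.05 s, during which the arm holds its last target.

## Working session

There is one attempt and no reset: what is moved stays moved. The work goes in short steps, Python scripts to look and compute and a tool call to move; the robot and the scene stay as the last step left them, time stands still between calls to the robot, and variables do not carry over. Pictures are saved under pics/ and viewed, and the job is handed in when it is done.

Besides the shell and the picture viewer there is one more tool, called after "Request:" as name([rows], argument=value, ...), one row to a line, values as JSON. step_arm: Moves the arm, as the interface text tells. Its arguments: {"type":"object","properties":{"xyz":{"type":"array"},"spin":{"type":"array"},"fingers":{"type":"array"}},"required":["xyz","spin","fingers"]}

```bash
mkdir -p pics; cat > h.py <<'E'
import numpy as np, cv2
from bench import ctrl, eyes, hand_in
def cam(n):
    m=eyes.camera_model(n); f=210/np.tan(np.radians(m["vertical_fov"])/2)
    K=np.array([[f,0,m["cx"]],[0,f,m["cy"]],[0,0,1.]]); return K,np.array(m["dist_coeffs"],float),np.array(m["pose"])
def ray(n,px):
    K,d,P=cam(n); u=cv2.undistortPoints(np.array([[px]],float),K,d)[0,0]
    v=P[:3,:3]@np.array([u[0],-u[1],-1.]); return P[:3,3],v/np.linalg.norm(v)
def onplane(n,px,z):
    o,v=ray(n,px); return o+v*(z-o[2])/v[2]
def tri(p1,p2,n1="scene",n2="top"):
    a,u=ray(n1,p1);b,v=ray(n2,p2)
    s=np.linalg.lstsq(np.array([u,-v]).T,b-a,rcond=None)[0]
    x,y=a+s[0]*u,b+s[1]*v; return (x+y)/2,np.linalg.norm(x-y)
def proj(n,X):
    K,d,P=cam(n); X=np.atleast_2d(X); c=(X-P[:3,3])@P[:3,:3]; c=c*[1,-1,-1]
    return cv2.projectPoints(c,np.zeros(3),np.zeros(3),K,d)[0][:,0]
def save(name,img): cv2.imwrite("pics/"+name,img[:,:,::-1])
def crop(img,x0,y0,x1,y1,s): return cv2.resize(img[y0:y1,x0:x1],None,fx=s,fy=s,interpolation=cv2.INTER_CUBIC)
E
python3 - <<'E'
from h import *
np.set_printoptions(precision=3,suppress=True)
for n in("scene","top"):
    i=eyes.camera(n); np.save(n+"0.npy",i); save(n+"0.png",i); print(n,cam(n))
o=ctrl.get_obs();print(o)
E
```

```text
scene (array([[506.526,   0.   , 272.584],
       [  0.   , 506.526, 212.586],
       [  0.   ,   0.   ,   1.   ]]), array([-0.009,  0.   ,  0.   ,  0.   ,  0.   ]), array([[-0.128, -0.721,  0.681,  1.502],
       [ 0.992, -0.104,  0.076,  0.1  ],
       [ 0.016,  0.685,  0.728,  1.182],
       [ 0.   ,  0.   ,  0.   ,  1.   ]]))
top (array([[511.297,   0.   , 271.4  ],
       [  0.   , 511.297, 216.012],
       [  0.   ,   0.   ,   1.   ]]), array([-0.087,  0.   ,  0.   ,  0.   ,  0.   ]), array([[ 0.018,  0.985, -0.173,  0.24 ],
       [-1.   ,  0.015, -0.014, -0.008],
       [-0.011,  0.173,  0.985,  1.918],
       [ 0.   ,  0.   ,  0.   ,  1.   ]]))
{'time_s': 0.1, 'q': array([ 1.063,  0.181,  1.608, -0.   ,  1.354, -0.206]), 'dq': array([-0.   , -0.002, -0.002,  0.001, -0.   ,  0.001]), 'joint_efforts': array([  0.001, -44.588, -35.224,  -0.   ,   0.004,  -0.   ]), 'eef_pos': array([0.171, 0.549, 0.241]), 'eef_rot': array([ 0.569, -0.419,  0.57 ,  0.419]), 'wrist_force': array([ 0.142,  0.426, -0.198]), 'torque': array([ 0.   ,  0.017, -0.017]), 'opening': 1.004022166920921}
```

View pics/scene0.png

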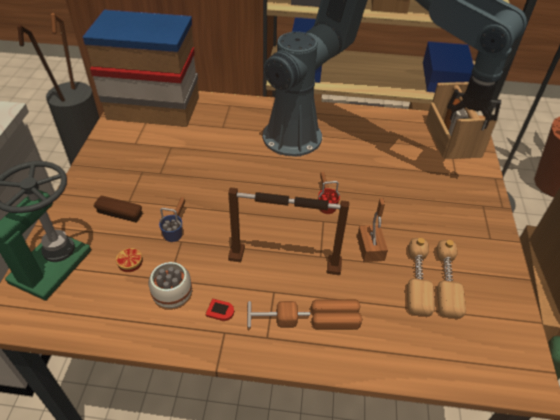

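View pics/top0.png

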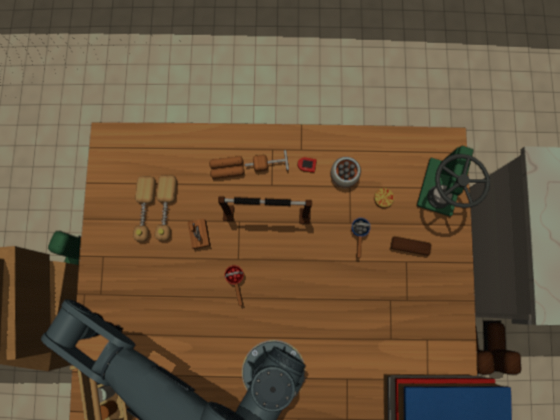

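Candidates: blue pail at scene (172,225)/top (360,229), and a red look-alike pail at scene (329,197)/top (234,275), which is not meant. The hook stands in the block at scene (376,225)/top (198,234). The stretcher's steel rod and the bars on the shelf are no hooks. I'll check these in close crops.

```bash
python3 - <<'E'
from h import *
s=np.load("scene0.npy");t=np.load("top0.npy")
a=crop(s,140,180,210,250,5.5);b=crop(s,345,190,415,270,4.8)
c=crop(s,220,175,360,285,5.5)
h=max(a.shape[0],b.shape[0]);pad=lambda i,h:np.pad(i,((0,h-i.shape[0]),(0,0),(0,0)))
save("c1.png",np.hstack([pad(a,h),pad(b,h)]));save("c2.png",c)
a=crop(t,340,210,385,265,7);b=crop(t,180,210,220,255,7);h=max(a.shape[0],b.shape[0])
save("c3.png",np.hstack([pad(a,h),pad(b,h)]))
save("c4.png",crop(t,210,185,320,235,7))
E
```

```text
(no output)
```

View pics/c1.png

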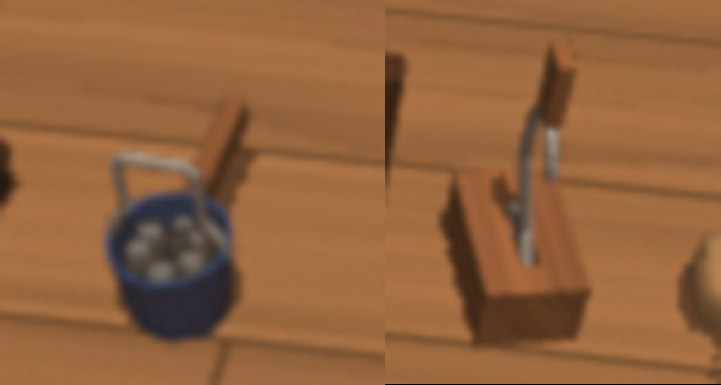

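View pics/c2.png

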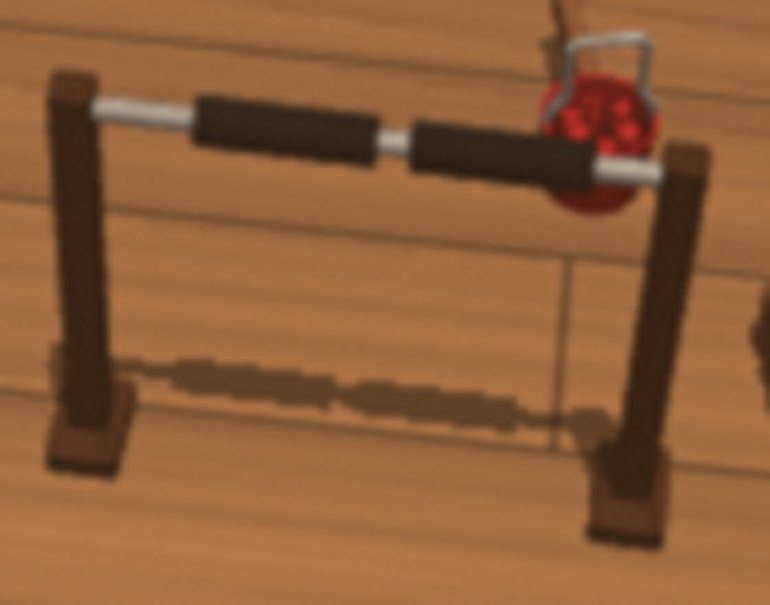

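View pics/c3.png

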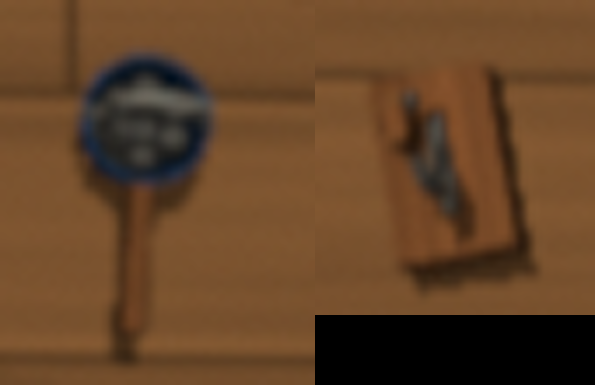

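View pics/c4.png

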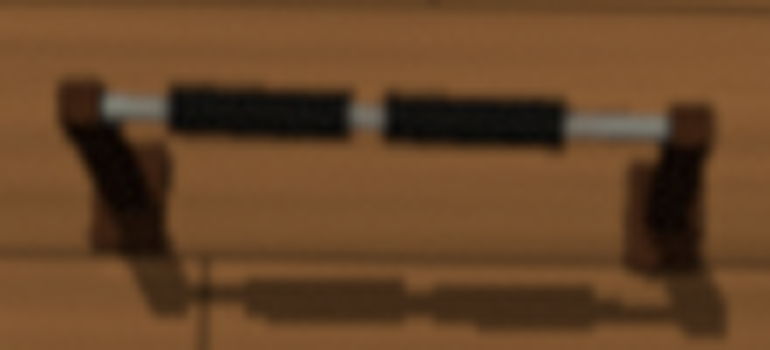

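```bash
cat > m.py <<'E'
from h import *
np.set_printoptions(precision=4,suppress=True)
def S(p,s,o,xo=0): return ((p[0]-xo+.5)/s-.5+o[0],(p[1]+.5)/s-.5+o[1])
print("RAIL scene/top")
for n,s,o,pts in(("scene",5.5,(220,175),[(93,107),(193,119),(378,141),(411,144),(394,142),(594,165),(662,173)]),
  ("top",7,(210,185),[(101,105),(169,109),(350,116),(386,118),(368,117),(565,125),(670,127)])):
    for p in pts: print(n,onplane(n,S(p,s,o),.25))
print("BLOCK top corners")
for p in[(458,172),(543,168),(588,290),(482,300)]: print(onplane("scene",S(p,4.8,(345,190),385),.05))
for p in[(375,75),(490,68),(525,245),(408,265)]: print(onplane("top",S(p,7,(180,210),315),.05))
print("GRIP top s", onplane("scene",S((562,47),4.8,(345,190),385),.204))
print("grip centre s", onplane("scene",S((557,85),4.8,(345,190),385),.178))
print("PAIL bail s",[onplane("scene",S(p,5.5,(140,180)),.115) for p in[(115,158),(197,168)]])
print("rim s",onplane("scene",S((170,240),5.5,(140,180)),.056),"hend s",onplane("scene",S((235,100),5.5,(140,180)),.056))
print("rim t",onplane("top",S((147,120),7,(340,210)),.056),"hend t",onplane("top",S((131,332),7,(340,210)),.056))
print("bail t",[onplane("top",S(p,7,(340,210)),.115) for p in[(97,103),(208,103)]])
E
python3 m.py
```

```text
RAIL scene/top
scene [ 0.5768 -0.0992  0.25  ]
scene [ 0.5779 -0.051   0.25  ]
scene [0.5799 0.0374 0.25  ]
scene [0.5797 0.053  0.25  ]
scene [0.5795 0.0449 0.25  ]
scene [0.5811 0.1392 0.25  ]
scene [0.5817 0.1709 0.25  ]
top [0.5866 0.1745 0.25  ]
top [0.5851 0.142  0.25  ]
top [0.583  0.0556 0.25  ]
top [0.5823 0.0384 0.25  ]
top [0.5827 0.047  0.25  ]
top [ 0.5802 -0.0467  0.25  ]
top [ 0.58   -0.0967  0.25  ]
BLOCK top corners
[0.4574 0.2486 0.05  ]
[0.4464 0.3017 0.05  ]
[0.5422 0.3273 0.05  ]
[0.5589 0.2639 0.05  ]
[0.5475 0.3276 0.05  ]
[0.5523 0.2663 0.05  ]
[0.4581 0.244  0.05  ]
[0.4464 0.3055 0.05  ]
GRIP top s [0.4947 0.2863 0.204 ]
grip centre s [0.4995 0.2878 0.178 ]
PAIL bail s [array([ 0.5326, -0.3358,  0.115 ]), array([ 0.5335, -0.2912,  0.115 ])]
rim s [ 0.5345 -0.3134  0.056 ] hend s [ 0.425  -0.3052  0.056 ]
rim t [ 0.5325 -0.3116  0.056 ] hend t [ 0.4205 -0.3019  0.056 ]
bail t [array([ 0.5317, -0.2765,  0.115 ]), array([ 0.5325, -0.3333,  0.115 ])]
```

```bash
python3 - <<'E'
from h import *
from scipy.spatial.transform import Rotation as R
o=ctrl.get_obs();q=o["eef_rot"];r=R.from_quat([q[1],q[2],q[3],q[0]]).as_matrix();print(o["eef_pos"]*1000);print(r.round(3));a=np.arctan2(r[1,2],r[0,2]);print("jaw angle",a,"needed spin to pi/2+.2 mod pi",[(np.pi/2+.2-a+k*np.pi) for k in(-2,-1,0,1)])
s=np.load("scene0.npy");save("c5.png",crop(s,420,60,520,180,5))
E
```

```text
[170.66089879 548.59267046 241.47913746]
[[-0.001 -0.955  0.297]
 [-0.001  0.297  0.955]
 [-1.     0.    -0.002]]
jaw angle 1.2690125090402327 needed spin to pi/2+.2 mod pi [np.float64(-5.781401489424923), np.float64(-2.6398088358351295), np.float64(0.5017838177546639), np.float64(3.6433764713444567)]
```

View pics/c5.png

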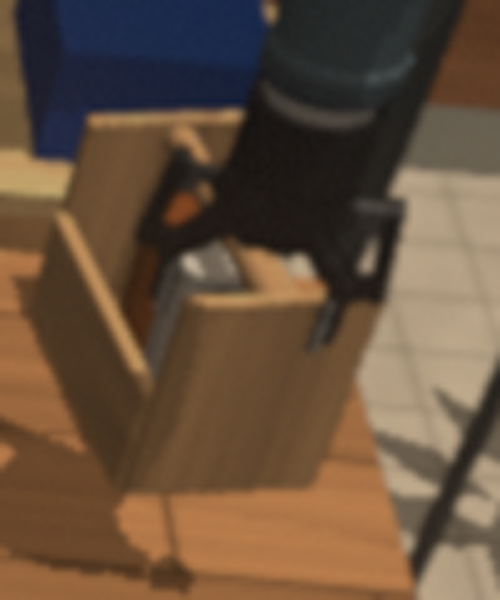

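Request:
step_arm([
  [0,0,50],
  [0,0,100],
  [0,0,130],
  [30,-25,150],
  [65,-52,160],
  [100,-80,160],
  [135,-108,150],
  [170,-136,140],
  [200,-160,130],
  [230,-185,120],
], spin=[0,0,0,0.05,0.1,0.2,0.3,0.4,0.45,0.5], fingers=[100,100,100,100,100,100,100,100,100,100])

```text
time_s: 1.1
eef_pos: [0.4019, 0.3627, 0.3615]
eef_rot: [0.447, -0.547, 0.448, 0.548]
wrist_force: [-0.2, 0.0, -0.2]
opening: 1.0
```

Request:
step_arm([
  [30,-25,-15],
  [60,-50,-30],
  [90,-70,-45],
  [100,-78,-60],
  [100,-78,-60],
  [100,-78,-60],
], spin=[0,0,0,0,0,0], fingers=[100,100,100,100,100,100])

```text
time_s: 1.7
eef_pos: [0.5001, 0.2865, 0.3019]
eef_rot: [0.448, -0.547, 0.448, 0.547]
wrist_force: [0.1, 0.2, 0.7]
opening: 1.005
```

```bash
python3 - <<'E'
from h import *
s=eyes.camera("scene");save("d1.png",crop(s,310,110,450,270,4))
E
```

```text
(no output)
```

View pics/d1.png

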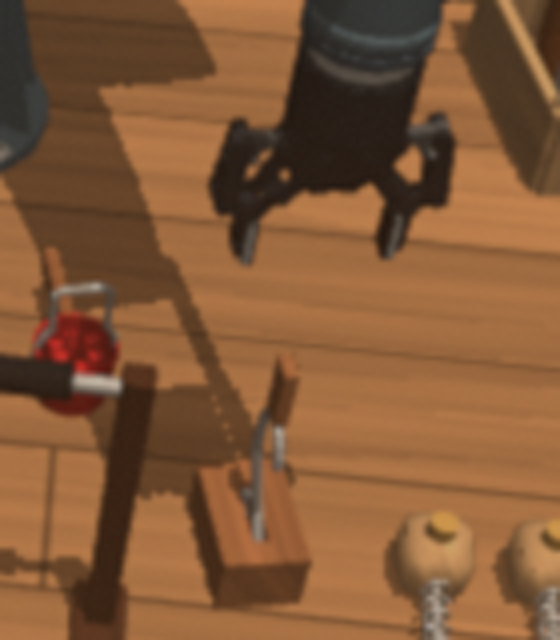

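Request:
step_arm([
  [0,0,-30],
  [0,0,-60],
  [0,0,-90],
  [0,0,-115],
  [0,0,-130],
  [0,0,-130],
  [0,0,-130],
  [0,0,-130],
], spin=[0,0,0,0,0,0,0,0], fingers=[100,100,100,100,80,45,45,45])

```text
time_s: 2.55
eef_pos: [0.5019, 0.2867, 0.1744]
eef_rot: [-0.449, 0.548, -0.447, -0.546]
wrist_force: [0.2, -0.7, 0.0]
opening: 0.452
```

```bash
python3 - <<'E'
from h import *
s=eyes.camera("scene");t=eyes.camera("top")
a=crop(s,340,150,420,270,5);b=crop(t,165,190,245,270,5);b=np.pad(b,((0,200),(0,0),(0,0)))
save("d2.png",np.hstack([a,b]))
E
```

```text
(no output)
```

View pics/d2.png

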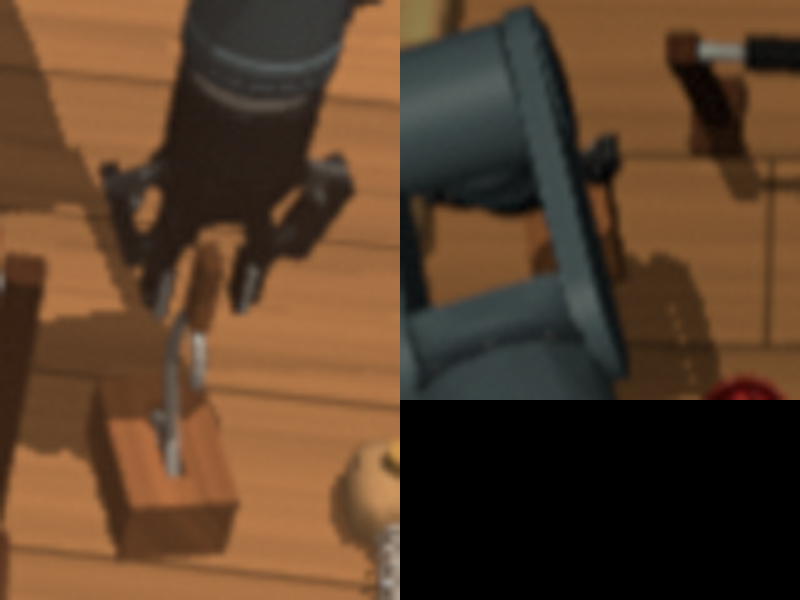

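Request:
step_arm([
  [0,0,0],
  [0,0,0],
  [0,0,0],
  [0,0,0],
  [0,0,0],
  [0,0,0],
  [0,0,0],
], spin=[0,0,0,0,0,0,0], fingers=[35,25,18,10,0,0,0])

```text
time_s: 3.35
eef_pos: [0.501, 0.2863, 0.1725]
eef_rot: [0.448, -0.547, 0.448, 0.547]
wrist_force: [0.2, 2.0, 3.0]
opening: 0.133
```

Request:
step_arm([
  [0,0,5],
  [0,0,15],
  [0,0,30],
  [0,0,50],
  [0,0,80],
  [0,0,110],
  [0,0,135],
  [0,0,149],
  [0,0,149],
  [0,0,149],
], spin=[0,0,0,0,0,0,0,0,0,0], fingers=[0,0,0,0,0,0,0,0,0,0])

```text
time_s: 4.35
eef_pos: [0.5006, 0.2857, 0.3207]
eef_rot: [0.448, -0.547, 0.448, 0.547]
wrist_force: [0.5, -1.1, -1.5]
opening: 0.131
```

Request:
step_arm([
  [0,-30,0],
  [0,-70,0],
  [0,-110,0],
  [0,-150,0],
  [0,-190,0],
  [0,-220,0],
  [0,-236,0],
  [0,-240,0],
  [0,-240,0],
  [0,-240,0],
], spin=[0,-0.05,-0.1,-0.15,-0.2,-0.22,-0.22,-0.22,-0.22,-0.22], fingers=[0,0,0,0,0,0,0,0,0,0])

```text
time_s: 5.35
eef_pos: [0.5006, 0.0468, 0.3205]
eef_rot: [0.505, -0.494, 0.505, 0.495]
wrist_force: [-0.9, -0.2, -0.8]
opening: 0.133
```

```bash
python3 - <<'E'
from h import *
from scipy.spatial.transform import Rotation as R
o=ctrl.get_obs();q=o["eef_rot"];r=R.from_quat([q[1],q[2],q[3],q[0]]).as_matrix();print(o["eef_pos"]*1000,r.round(3))
s=eyes.camera("scene");t=eyes.camera("top")
a=crop(s,220,100,360,240,5);b=crop(t,210,170,330,250,5);np.save("s3.npy",s)
save("d3.png",a);save("d3t.png",b)
E
```

```text
[500.58107996  46.83186676 320.5092195 ] [[-0.001 -1.     0.021]
 [ 0.001  0.021  1.   ]
 [-1.     0.001  0.001]]
```

View pics/d3.png

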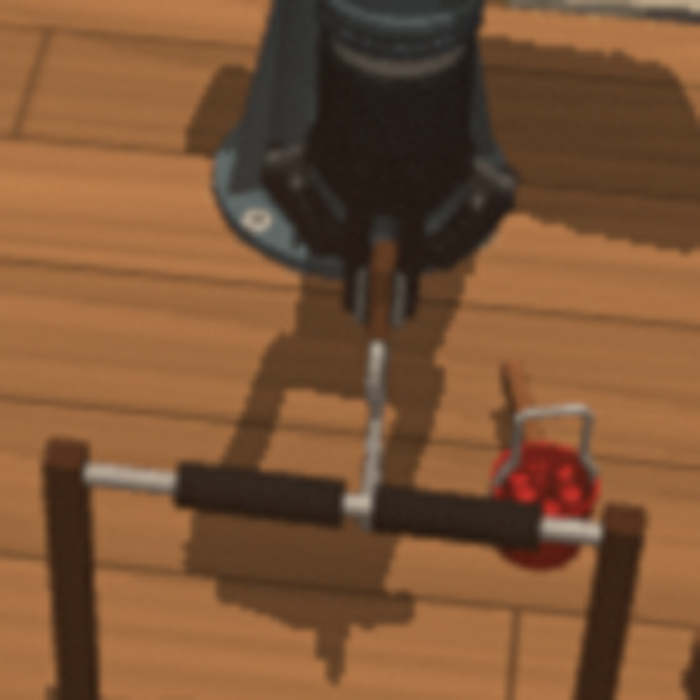

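View pics/d3t.png

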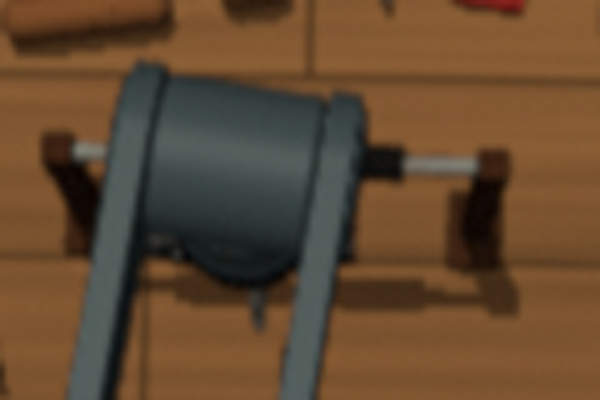

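```bash
python3 - <<'E'
from h import *
np.set_printoptions(precision=1,suppress=True)
x,y,z=.5,.0468,.292
P=np.array([[x,y,z+.008],[x+.012,y,z+.008],[x+.022,y,z-.024],[x-.0,y,z-.13],[x,y-.006,z+.034],[x,y+.006,z+.034],[.581,.0465,.25]])
p=proj("scene",P); print(((p-[220,100]+.5)*5-.5))
E
```

```text
[[381.3 330.7]
 [379.1 345.9]
 [374.3 403.7]
 [369.2 514.7]
 [372.3 291.8]
 [395.4 294. ]
 [360.9 506.4]]
```

Request:
step_arm([
  [10,-1,0],
  [20,-1,0],
  [30,-1,0],
  [38,-1,0],
  [43,-1,0],
  [47,-1,0],
  [47,-1,0],
], spin=[0,0,0,0,0,0,0], fingers=[0,0,0,0,0,0,0])

```text
time_s: 6.15
eef_pos: [0.5483, 0.045, 0.3211]
eef_rot: [0.505, -0.494, 0.506, 0.495]
wrist_force: [-0.1, -1.2, -1.0]
opening: 0.139
```

```bash
python3 - <<'E'
from h import *
s=eyes.camera("scene");save("d4.png",crop(s,250,110,340,230,6))
E
```

```text
(no output)
```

View pics/d4.png

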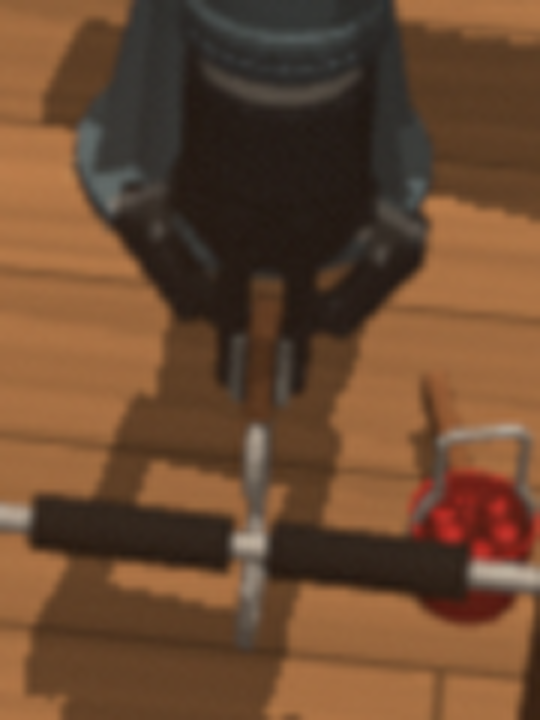

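Request:
step_arm([
  [5,0,0],
  [10,0,0],
  [15,0,0],
  [20,0,0],
  [25,0,0],
  [29,0,0],
  [33,0,0],
  [33,0,0],
], spin=[0,0,0,0,0,0,0,0], fingers=[0,0,0,0,0,0,0,0])

```text
time_s: 7.0
eef_pos: [0.5813, 0.045, 0.3211]
eef_rot: [0.505, -0.494, 0.505, 0.495]
wrist_force: [-1.5, 0.2, -1.3]
opening: 0.131
```

```bash
python3 - <<'E'
from h import *
print(ctrl.get_obs()["wrist_force"])
s=eyes.camera("scene");save("d5.png",crop(s,250,110,340,230,6))
E
```

```text
[-1.47101314  0.23484649 -1.3372648 ]
```

View pics/d5.png

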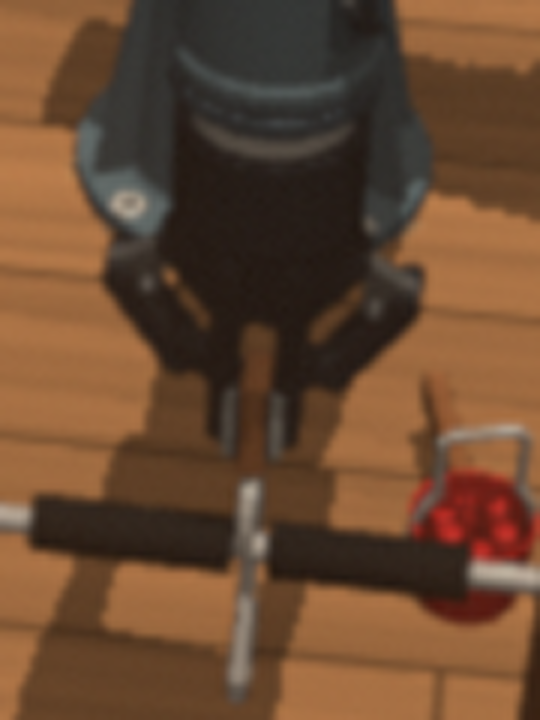

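```bash
python3 - <<'E'
from h import *
g=lambda p:((p[0]+.5)/6-.5+250,(p[1]+.5)/6-.5+110)
print("groove",onplane("scene",g((251.5,544)),.25))
print("grip bottom front",onplane("scene",g((252,470)),.301), "crown",onplane("scene",g((250.5,490)),.299))
print("bottom",onplane("scene",g((238,690)),.166))
E
```

```text
groove [0.57881307 0.045562   0.25      ]
grip bottom front [0.58601025 0.04429074 0.301     ] crown [0.59594292 0.04477072 0.299     ]
bottom [0.58837362 0.04410266 0.166     ]
```

Request:
step_arm([
  [0,1,-5],
  [0,1,-10],
  [0,1,-15],
  [0,1,-20],
  [0,1,-24],
  [0,1,-24],
], spin=[0,0,0,0,0,0], fingers=[0,0,0,0,0,0])

```text
time_s: 7.65
eef_pos: [0.5805, 0.0461, 0.2963]
eef_rot: [0.505, -0.494, 0.506, 0.495]
wrist_force: [0.4, -0.1, -0.7]
opening: 0.133
```

Request:
step_arm([
  [0,0,-1],
  [0,0,-2],
  [0,0,-3],
  [0,0,-4],
  [0,0,-4],
], spin=[0,0,0,0,0], fingers=[0,0,0,0,0])

```text
time_s: 8.15
eef_pos: [0.5808, 0.0461, 0.2932]
eef_rot: [0.505, -0.494, 0.505, 0.495]
wrist_force: [0.0, -0.2, -1.6]
opening: 0.131
```

Request:
step_arm([
  [0,0,-1],
  [0,0,-2],
  [0,0,-2],
], spin=[0,0,0], fingers=[0,0,0])

```text
time_s: 8.45
eef_pos: [0.5808, 0.0461, 0.2911]
eef_rot: [0.505, -0.494, 0.505, 0.495]
wrist_force: [-0.2, -0.5, -0.6]
opening: 0.134
```

Request:
step_arm([
  [0,0,-1],
  [0,0,-2],
  [0,0,-2],
], spin=[0,0,0], fingers=[0,0,0])

```text
time_s: 8.75
eef_pos: [0.5808, 0.046, 0.2891]
eef_rot: [0.505, -0.494, 0.505, 0.495]
wrist_force: [0.8, -0.1, -1.0]
opening: 0.127
```

Request:
step_arm([
  [0,0,-1],
  [0,0,-1],
  [0,0,-2],
  [0,0,-2],
], spin=[0,0,0,0], fingers=[0,0,0,0])

```text
time_s: 9.15
eef_pos: [0.5808, 0.0461, 0.2871]
eef_rot: [0.505, -0.494, 0.505, 0.495]
wrist_force: [-0.1, -0.0, -1.1]
opening: 0.133
```

Request:
step_arm([
  [0,0,-1],
  [0,0,-1],
], spin=[0,0], fingers=[0,0])

```text
time_s: 9.35
eef_pos: [0.5809, 0.046, 0.2861]
eef_rot: [0.505, -0.494, 0.505, 0.495]
wrist_force: [0.4, -0.5, -1.6]
opening: 0.133
```

Request:
step_arm([
  [0,0,-0.5],
  [0,0,-1],
  [0,0,-1],
], spin=[0,0,0], fingers=[0,0,0])

```text
time_s: 9.65
eef_pos: [0.5809, 0.046, 0.2852]
eef_rot: [0.505, -0.494, 0.505, 0.495]
wrist_force: [-0.5, 1.0, -1.7]
opening: 0.13
```

Request:
step_arm([
  [0,0,-0.5],
  [0,0,-1],
  [0,0,-1],
], spin=[0,0,0], fingers=[0,0,0])

```text
time_s: 9.95
eef_pos: [0.581, 0.046, 0.2846]
eef_rot: [0.506, -0.495, 0.505, 0.494]
wrist_force: [-0.8, -1.0, 1.1]
opening: 0.138
```

```bash
python3 - <<'E'
from h import *
print(ctrl.get_obs()["wrist_force"])
s=eyes.camera("scene");save("d6.png",crop(s,250,110,340,230,6))
E
```

```text
[-0.83507732 -0.97851988  1.086898  ]
```

View pics/d6.png

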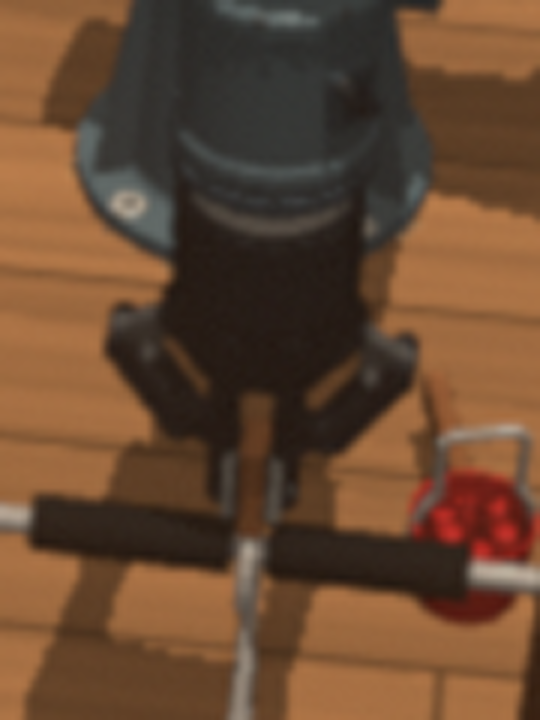

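Contact force rose by about 2.5 N at the expected depth, with the hook between the sleeve halves. I'm letting go.

Request:
step_arm([
  [0,0,0],
  [0,0,0],
  [0,0,0],
  [0,0,0],
  [0,0,0],
  [0,0,0],
  [0,0,0],
  [0,0,0],
], spin=[0,0,0,0,0,0,0,0], fingers=[20,30,45,60,60,60,60,60])

```text
time_s: 10.8
eef_pos: [0.5809, 0.046, 0.2843]
eef_rot: [0.505, -0.495, 0.505, 0.495]
wrist_force: [-0.7, -0.0, 0.1]
opening: 0.603
```

```bash
python3 - <<'E'
from h import *
s=eyes.camera("scene");save("d7.png",crop(s,250,130,340,250,6))
E
```

```text
(no output)
```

View pics/d7.png

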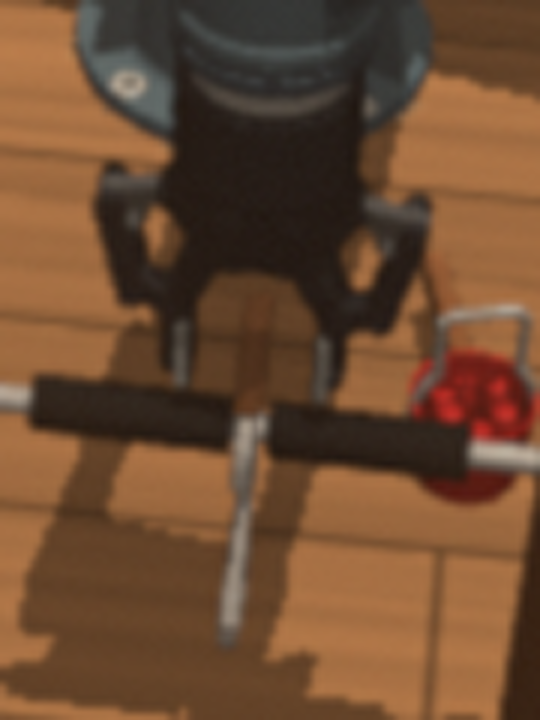

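Request:
step_arm([
  [0,0,15],
  [0,0,40],
  [0,0,75],
  [0,0,95],
  [-15,-30,100],
  [-35,-65,100],
  [-50,-100,100],
  [-65,-140,100],
  [-80,-180,90],
  [-95,-220,70],
], spin=[0,0,0,0,0,-0.01,-0.02,-0.03,-0.04,-0.05], fingers=[60,60,60,60,60,60,60,60,60,60])

```text
time_s: 11.85
eef_pos: [0.486, -0.1759, 0.3573]
eef_rot: [0.518, -0.484, 0.517, 0.48]
wrist_force: [1.1, -0.9, -0.4]
opening: 0.6
```

Request:
step_arm([
  [-15,-40,-30],
  [-25,-80,-70],
  [-35,-110,-110],
  [-38,-132,-150],
  [-38,-132,-190],
  [-38,-132,-200],
  [-38,-132,-200],
], spin=[0,0,0,0,0,0,0], fingers=[60,60,60,60,60,60,60])

```text
time_s: 12.55
eef_pos: [0.4474, -0.3052, 0.1537]
eef_rot: [0.518, -0.481, 0.518, 0.483]
wrist_force: [0.1, -0.4, 0.3]
opening: 0.601
```

```bash
python3 - <<'E'
from h import *
s=eyes.camera("scene")
t=eyes.camera("top");np.save("s8.npy",s);np.save("t8.npy",t)
save("d8.png",crop(s,130,140,290,270,5));save("d8t.png",crop(t,210,170,400,290,4))
E
```

```text
(no output)
```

View pics/d8.png

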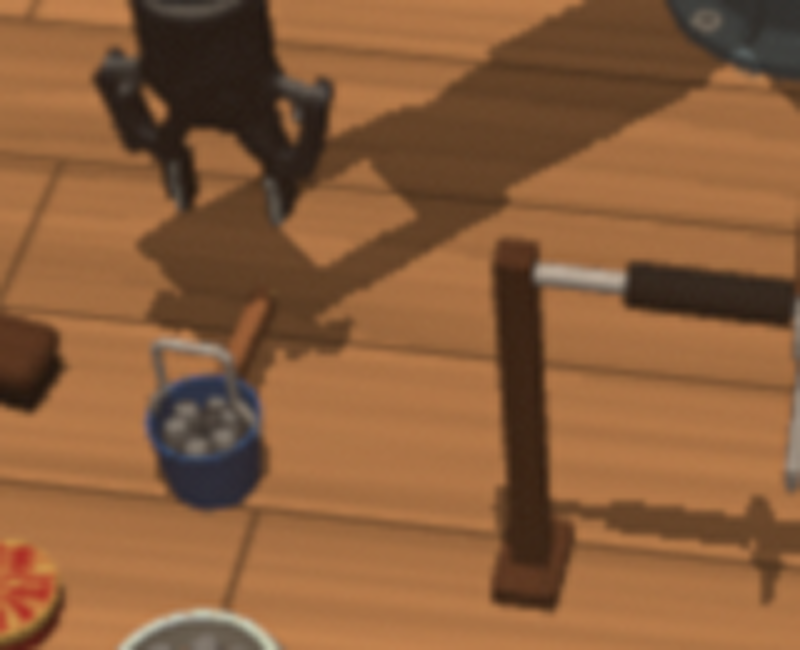

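View pics/d8t.png

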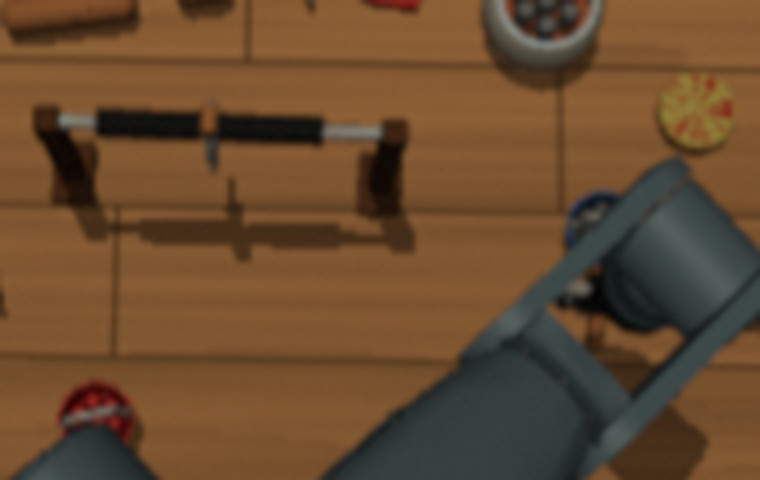

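```bash
python3 - <<'E'
from h import *
np.set_printoptions(precision=1,suppress=True)
print((proj("scene",np.array([[.4474,-.3052,.143],[.4474,-.3052,.056],[.419,-.303,.056],[.533,-.312,.115]]))-[130,140]+.5)*5-.5)
s=np.load("s8.npy");save("d9.png",np.hstack([crop(s,155,180,215,250,6),crop(s,270,180,320,250,6)]))
E
```

```text
[[237.7 213.9]
 [254.6 316.2]
 [269.5 284.5]
 [194.3 348.3]]
```

View pics/d9.png

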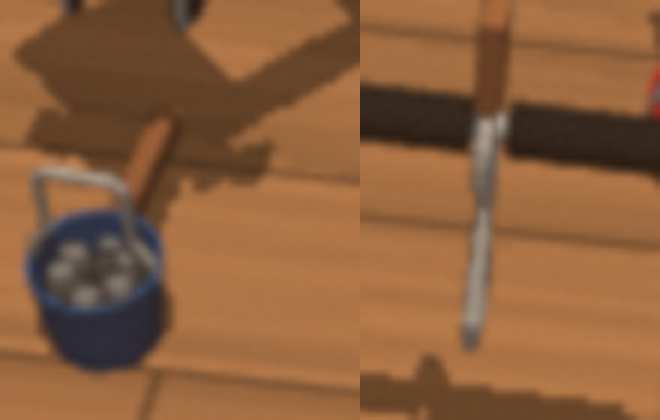

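Request:
step_arm([
  [0,-1,-30],
  [0,-1,-60],
  [0,-1,-85],
  [0,-1,-105],
  [0,-1,-116],
  [0,-1,-116],
  [0,-1,-116],
], spin=[0,0,0,0,0,0,0], fingers=[60,60,60,60,60,40,40])

```text
time_s: 13.35
eef_pos: [0.4492, -0.3078, 0.0402]
eef_rot: [0.517, -0.483, 0.517, 0.481]
wrist_force: [-0.3, -0.1, -0.2]
opening: 0.4
```

```bash
python3 - <<'E'
from h import *
s=eyes.camera("scene")
save("e1.png",crop(s,140,160,230,250,6))
E
```

```text
(no output)
```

View pics/e1.png

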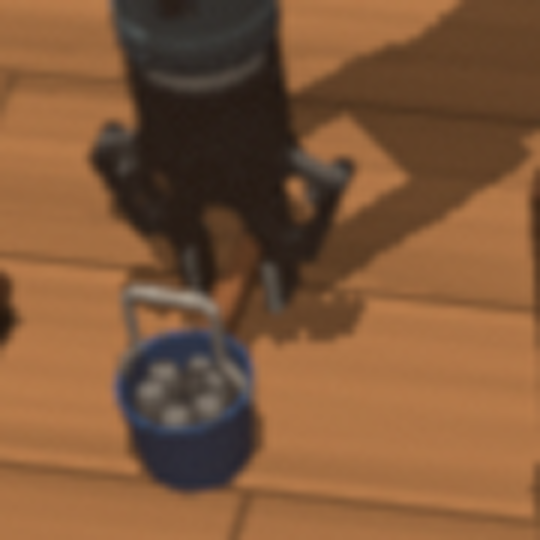

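Fingers straddle the handle, which shows at about (235,290) in the crop. I'm closing slowly.

Request:
step_arm([
  [0,0,0],
  [0,0,0],
  [0,0,0],
  [0,0,0],
  [0,0,0],
  [0,0,0],
  [0,0,0],
], spin=[0,0,0,0,0,0,0], fingers=[30,22,14,5,0,0,0])

```text
time_s: 14.1
eef_pos: [0.4482, -0.3074, 0.039]
eef_rot: [0.518, -0.482, 0.518, 0.481]
wrist_force: [-2.3, 1.7, 5.6]
opening: 0.156
```

Request:
step_arm([
  [0,0,3],
  [0,0,8],
  [0,0,15],
  [0,0,25],
  [0,0,40],
  [0,0,60],
  [0,0,80],
  [0,0,80],
  [0,0,80],
  [0,0,80],
], spin=[0,0,0,0,0,0,0,0,0,0], fingers=[0,0,0,0,0,0,0,0,0,0])

```text
time_s: 15.1
eef_pos: [0.4473, -0.3064, 0.1174]
eef_rot: [0.518, -0.481, 0.518, 0.482]
wrist_force: [0.1, 0.5, -3.8]
opening: 0.153
```

```bash
python3 - <<'E'
from h import *
s=eyes.camera("scene");t=eyes.camera("top")
save("e2.png",crop(s,130,130,220,230,6));save("e2t.png",crop(t,330,190,410,270,6))
save("e2h.png",crop(s,250,160,330,260,6));np.save("s10.npy",s)
E
```

```text
(no output)
```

View pics/e2.png

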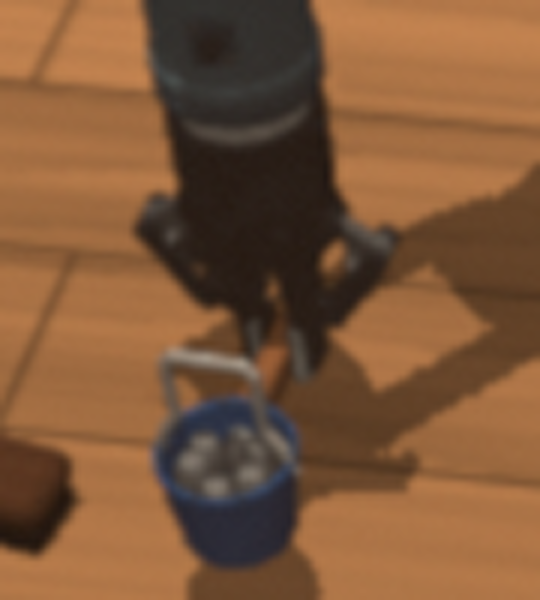

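View pics/e2t.png

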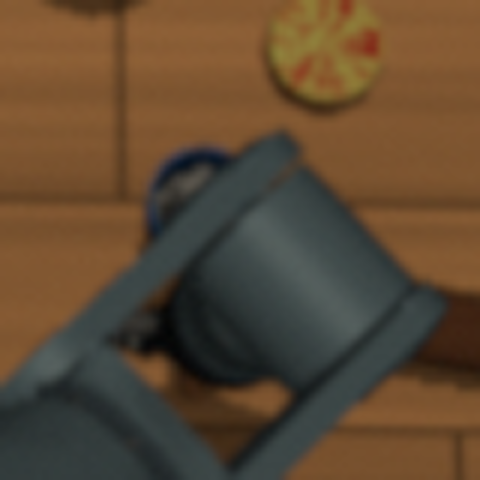

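View pics/e2h.png

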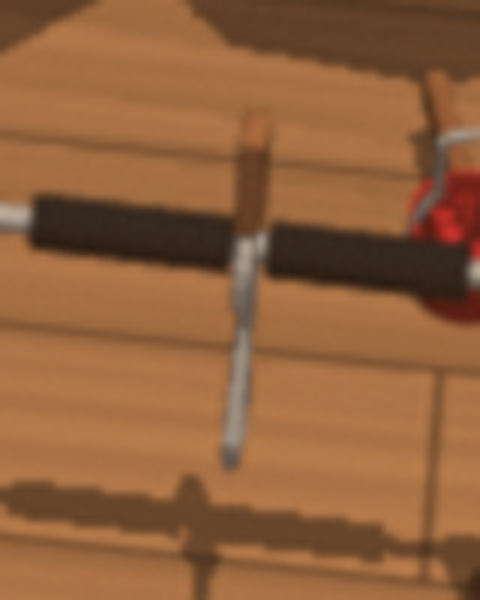

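```bash
python3 - <<'E'
from h import *
np.set_printoptions(precision=4,suppress=True)
g=lambda p:((p[0]+.5)/6-.5+130,(p[1]+.5)/6-.5+130)
h=lambda p:((p[0]+.5)/6-.5+250,(p[1]+.5)/6-.5+160)
print("bail",[onplane("scene",g(p),.1934) for p in[(167,356),(250,366)]])
print("rim centre",onplane("scene",g((227,450)),.1344))
for yc in(.0455,):
  P=np.array([[.581,yc,.316],[.581,yc,.264],[.603,yc,.232],[.607,yc,.152],[.603,yc,.134],[.581,yc,.126]])
  print((proj("scene",P)-[250,160]+.5)*6-.5)
for p,z in(((257,117),.316),((250,230),.264),((230,455),.134)): print(onplane("scene",h(p),z))
E
```

```text
bail [array([ 0.5323, -0.3331,  0.1934]), array([ 0.5332, -0.2932,  0.1934])]
rim centre [ 0.533  -0.3124  0.1344]
[[257.6971 135.9622]
 [252.251  224.5752]
 [243.7985 312.9575]
 [235.4729 441.7648]
 [234.8392 461.1655]
 [239.2181 436.5178]]
[0.5696 0.044  0.316 ]
[0.5844 0.0449 0.264 ]
[0.5996 0.0429 0.134 ]
```

Request:
step_arm([
  [-10,0,0],
  [-25,8,0],
  [-33,25,0],
  [-33,50,0],
  [-33,80,0],
  [-33,110,0],
  [-33,140,0],
  [-33,170,0],
  [-33,200,0],
  [-33,225,0],
], spin=[0,0,0,0,0.01,0.02,0.03,0.04,0.05,0.05], fingers=[0,0,0,0,0,0,0,0,0,0])

```text
time_s: 16.2
eef_pos: [0.4137, -0.0805, 0.1177]
eef_rot: [0.505, -0.494, 0.505, 0.495]
wrist_force: [-0.1, 0.4, -2.6]
opening: 0.156
```

Request:
step_arm([
  [0,25,0],
  [0,50,0],
  [0,75,-5],
  [0,95,-10],
  [0,112,-15],
  [0,122,-20],
  [0,127,-24],
  [0,127,-24],
  [0,127,-24],
], spin=[0,0,0,0,0,0,0,0,0], fingers=[0,0,0,0,0,0,0,0,0])

```text
time_s: 17.1
eef_pos: [0.4149, 0.0445, 0.0942]
eef_rot: [0.505, -0.494, 0.506, 0.494]
wrist_force: [-0.2, -1.4, -2.6]
opening: 0.154
```

```bash
python3 - <<'E'
from h import *
s=eyes.camera("scene")
save("f1.png",crop(s,230,140,350,260,6));np.save("s11.npy",s)
E
```

```text
(no output)
```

View pics/f1.png

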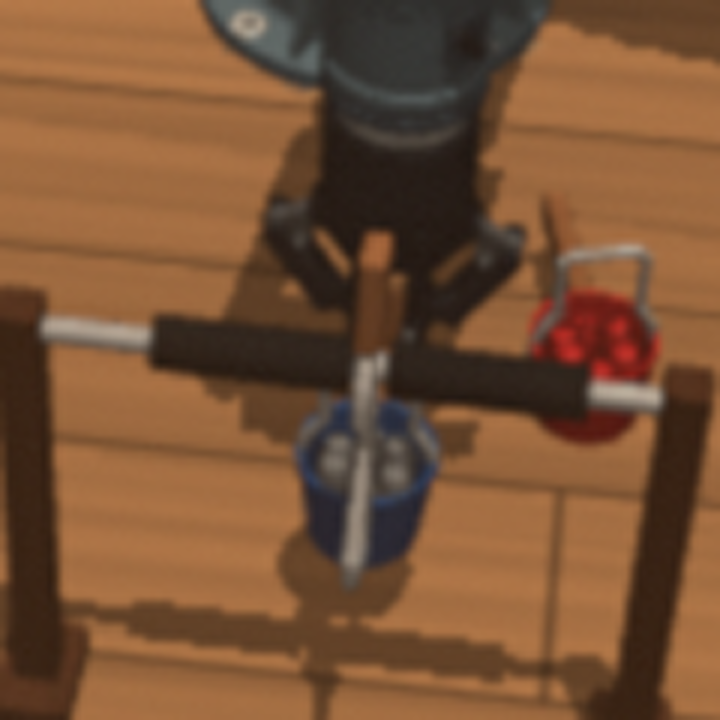

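```bash
python3 - <<'E'
from h import *
np.set_printoptions(precision=4,suppress=True)
g=lambda p:((p[0]+.5)/6-.5+230,(p[1]+.5)/6-.5+140)
print("rim",onplane("scene",g((368,450)),.111), [onplane("scene",g(p),.111) for p in((297,452),(439,462))])
print("hook bottom front",onplane("scene",g((351,576)),.134))
E
```

```text
rim [0.4996 0.0418 0.111 ] [array([0.5058, 0.008 , 0.111 ]), array([0.5025, 0.0764, 0.111 ])]
hook bottom front [0.6002 0.0434 0.134 ]
```

Request:
step_arm([
  [6,1,0],
  [14,1,0],
  [22,1,0],
  [28,1,0],
  [32,1,0],
  [32,1,0],
  [32,1,0],
], spin=[0,0,0,0,0,0,0], fingers=[0,0,0,0,0,0,0])

```text
time_s: 17.85
eef_pos: [0.4466, 0.0461, 0.0941]
eef_rot: [0.505, -0.494, 0.506, 0.495]
wrist_force: [-0.1, 1.6, -2.4]
opening: 0.157
```

```bash
python3 - <<'E'
from h import *
s=eyes.camera("scene");t=eyes.camera("top")
save("f2.png",crop(s,230,160,350,260,6));save("f2t.png",crop(t,210,180,320,280,6))
E
```

```text
(no output)
```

View pics/f2.png

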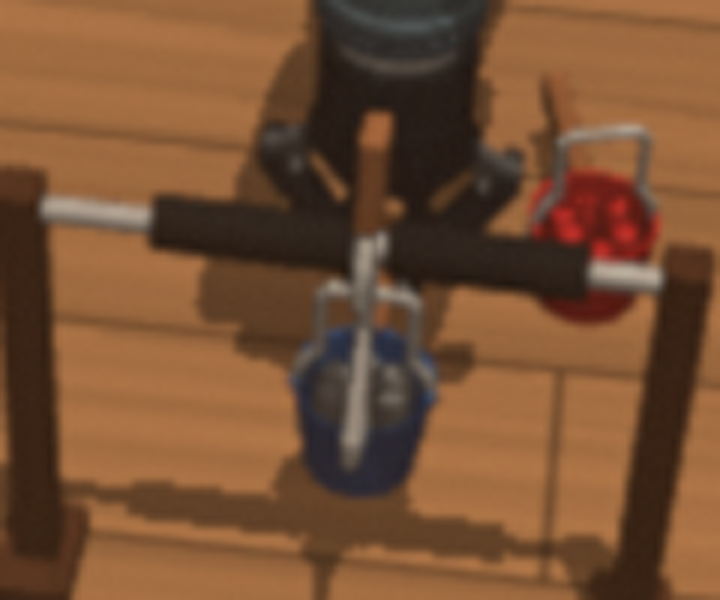

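View pics/f2t.png

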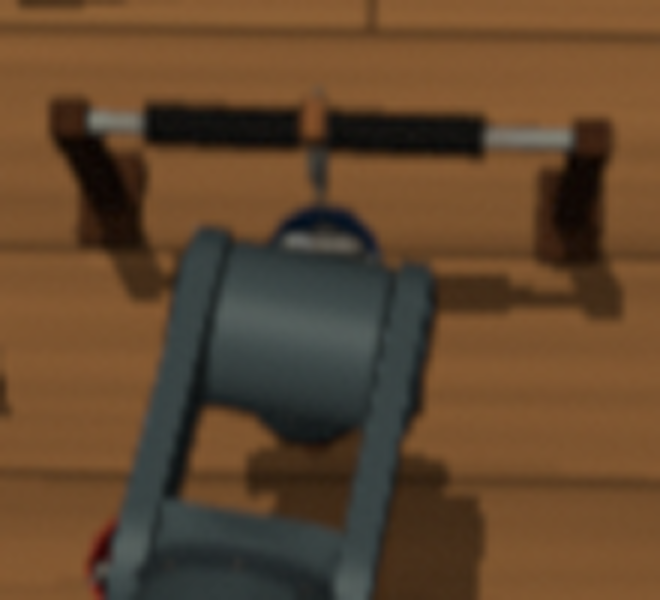

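```bash
python3 - <<'E'
from h import *
np.set_printoptions(precision=4,suppress=True)
for z in(.3,.35,.4): print(z,onplane("top",(300/6+210,245/6+180),z), onplane("top",(300/6+210,135/6+180),.316))
E
```

```text
0.3 [0.5083 0.0509 0.3   ] [0.5651 0.0516 0.316 ]
0.35 [0.5    0.0491 0.35  ] [0.5651 0.0516 0.316 ]
0.4 [0.4917 0.0473 0.4   ] [0.5651 0.0516 0.316 ]
```

Request:
step_arm([
  [5,0,0],
  [11,0,0],
  [17,0,0],
  [23,0,0],
  [28,0,0],
  [33,0,0],
  [37,0,0],
  [39,0,0],
  [39,0,0],
], spin=[0,0,0,0,0,0,0,0,0], fingers=[0,0,0,0,0,0,0,0,0])

```text
time_s: 18.85
eef_pos: [0.4861, 0.046, 0.0943]
eef_rot: [0.505, -0.495, 0.505, 0.495]
wrist_force: [0.0, -0.1, -3.4]
opening: 0.153
```

```bash
python3 - <<'E'
from h import *
s=eyes.camera("scene")
save("f3.png",crop(s,250,170,330,260,7))
E
```

```text
(no output)
```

View pics/f3.png

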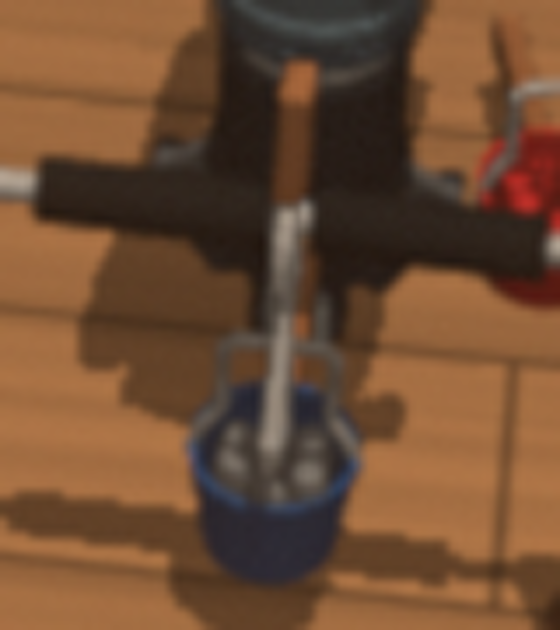

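Request:
step_arm([
  [0,0,-3],
  [0,0,-6],
  [1,0,-9],
  [2,0,-12],
  [4,0,-15],
  [6,0,-18],
  [8,0,-21],
  [9,0,-23],
  [9,0,-23],
], spin=[0,0,0,0,0,0,0,0,0], fingers=[0,0,0,0,0,0,0,0,0])

```text
time_s: 19.8
eef_pos: [0.4949, 0.046, 0.0709]
eef_rot: [0.505, -0.494, 0.506, 0.495]
wrist_force: [0.3, -0.4, -2.3]
opening: 0.149
```

```bash
python3 - <<'E'
from h import *
s=eyes.camera("scene")
save("f4.png",crop(s,250,170,330,260,7))
E
```

```text
(no output)
```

View pics/f4.png

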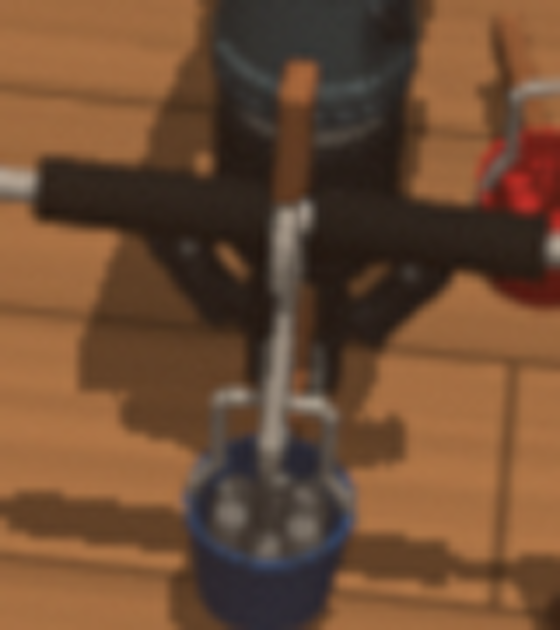

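Request:
step_arm([
  [0,0,-1],
  [0,0,-2],
  [0,0,-3],
  [0,0,-4],
  [0,0,-5],
  [0,0,-6],
  [0,0,-7],
  [0,0,-7],
], spin=[0,0,0,0,0,0,0,0], fingers=[0,0,0,0,0,0,0,0])

```text
time_s: 20.65
eef_pos: [0.4948, 0.046, 0.0641]
eef_rot: [0.505, -0.494, 0.506, 0.495]
wrist_force: [-0.4, 0.2, -1.1]
opening: 0.152
```

Request:
step_arm([
  [0,0,-0.5],
  [0,0,-1],
  [0,0,-1.5],
  [0,0,-2],
  [0,0,-2],
], spin=[0,0,0,0,0], fingers=[0,0,0,0,0])

```text
time_s: 21.15
eef_pos: [0.4948, 0.046, 0.0622]
eef_rot: [0.505, -0.494, 0.505, 0.495]
wrist_force: [-0.3, -0.4, -3.3]
opening: 0.155
```

Request:
step_arm([
  [0,0,-0.5],
  [0,0,-1],
  [0,0,-1],
  [0,0,-1],
], spin=[0,0,0,0], fingers=[0,0,0,0])

```text
time_s: 21.55
eef_pos: [0.4949, 0.046, 0.0613]
eef_rot: [0.505, -0.495, 0.505, 0.495]
wrist_force: [-0.4, 0.3, -3.0]
opening: 0.152
```

Request:
step_arm([
  [0,0,-0.5],
  [0,0,-1],
  [0,0,-1],
  [0,0,-1],
], spin=[0,0,0,0], fingers=[0,0,0,0])

```text
time_s: 21.95
eef_pos: [0.4952, 0.046, 0.0605]
eef_rot: [0.506, -0.495, 0.505, 0.494]
wrist_force: [0.3, -0.7, -0.0]
opening: 0.149
```

Request:
step_arm([
  [0,0,-0.5],
  [0,0,-0.5],
  [0,0,-0.5],
], spin=[0,0,0], fingers=[0,0,0])

```text
time_s: 22.25
eef_pos: [0.4953, 0.046, 0.0601]
eef_rot: [0.506, -0.495, 0.505, 0.494]
wrist_force: [-0.6, -0.1, 1.5]
opening: 0.155
```

```bash
python3 - <<'E'
from h import *
s=eyes.camera("scene")
save("f5.png",crop(s,250,170,330,260,7))
E
```

```text
(no output)
```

View pics/f5.png

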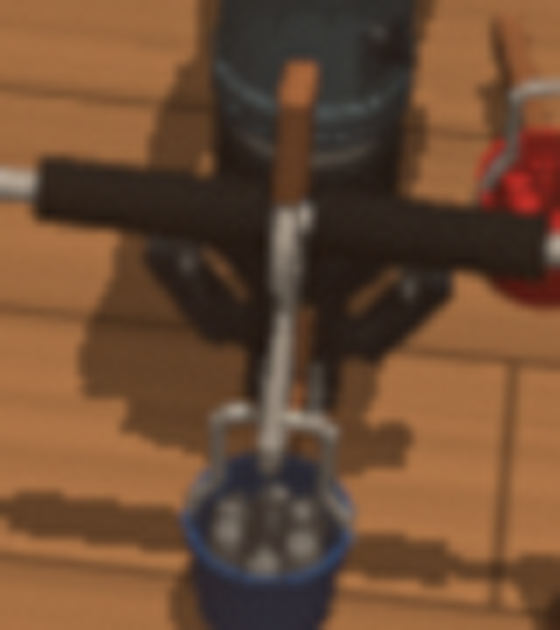

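The load has gone from −3 N to +1.5 N, so the loop rests in the curl. I'm opening slowly.

Request:
step_arm([
  [0,0,0],
  [0,0,0],
  [0,0,0],
  [0,0,0],
  [0,0,0],
  [0,0,0],
  [0,0,0],
  [0,0,0],
  [0,0,0],
  [0,0,0],
], spin=[0,0,0,0,0,0,0,0,0,0], fingers=[18,22,28,36,44,52,60,60,60,60])

```text
time_s: 23.3
eef_pos: [0.4949, 0.046, 0.0598]
eef_rot: [0.505, -0.495, 0.505, 0.495]
wrist_force: [-0.1, 0.2, 0.3]
opening: 0.6
```

```bash
python3 - <<'E'
from h import *
s=eyes.camera("scene")
save("f6.png",crop(s,250,170,330,260,7))
E
```

```text
(no output)
```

View pics/f6.png

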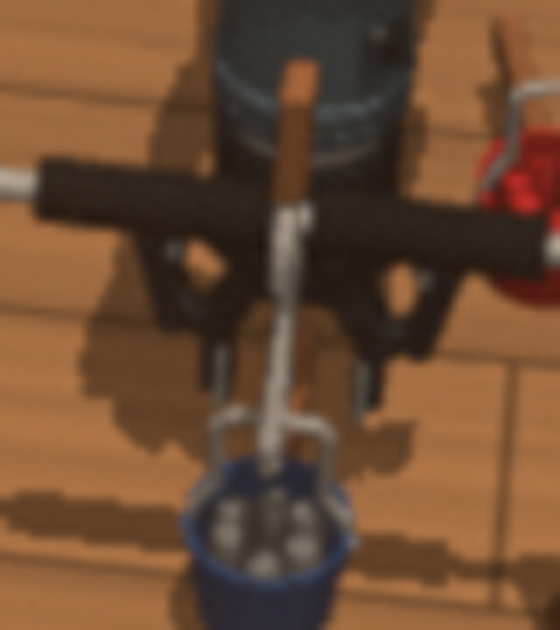

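Request:
step_arm([
  [-4,0,0],
  [-12,0,0],
  [-25,0,0],
  [-45,0,5],
  [-70,0,15],
  [-95,0,40],
  [-110,0,80],
  [-115,0,120],
  [-115,0,150],
  [-115,0,150],
], spin=[0,0,0,0,0,0,0,0,0,0], fingers=[60,60,60,60,60,60,60,60,60,60])

```text
time_s: 24.35
eef_pos: [0.382, 0.0456, 0.214]
eef_rot: [0.507, -0.497, 0.504, 0.492]
wrist_force: [-0.3, 0.2, 0.5]
opening: 0.604
```

Request:
step_arm([
  [0,0,0],
  [0,0,0],
  [0,0,0],
  [0,0,0],
  [0,0,0],
  [0,0,0],
  [0,0,0],
  [0,0,0],
  [0,0,0],
  [0,0,0],
], spin=[0,0,0,0,0,0,0,0,0,0], fingers=[60,60,60,60,60,60,60,60,60,60])

```text
time_s: 25.35
eef_pos: [0.3799, 0.046, 0.2098]
eef_rot: [0.505, -0.495, 0.505, 0.494]
wrist_force: [-0.1, 0.1, 0.2]
opening: 0.6
```

```bash
python3 - <<'E'
from h import *
s=eyes.camera("scene");t=eyes.camera("top")
save("g1.png",crop(s,250,170,330,260,7));save("g1t.png",crop(t,210,170,320,280,5));save("g1f.png",s);np.save("s20.npy",s)
E
```

```text
(no output)
```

View pics/g1.png

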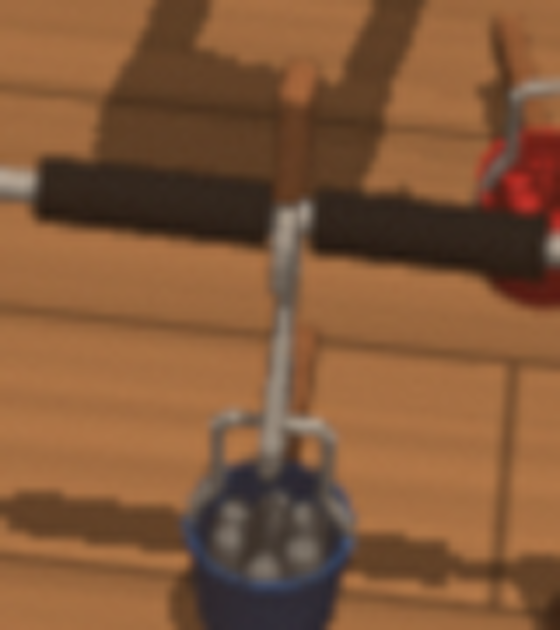

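View pics/g1f.png

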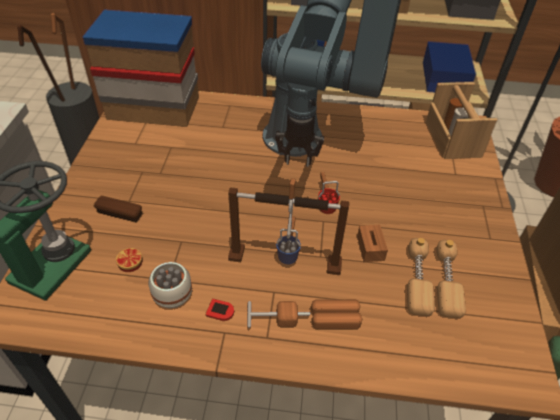

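Request:
step_arm([
  [0,0,0],
  [0,0,0],
  [0,0,0],
  [0,0,0],
  [0,0,0],
  [0,0,0],
  [0,0,0],
  [0,0,0],
  [0,0,0],
  [0,0,0],
], spin=[0,0,0,0,0,0,0,0,0,0], fingers=[60,60,60,60,60,60,60,60,60,60])

```text
time_s: 26.45
eef_pos: [0.3799, 0.046, 0.2098]
eef_rot: [0.505, -0.495, 0.505, 0.495]
wrist_force: [1.0, -0.2, 0.6]
opening: 0.6
```

```bash
python3 - <<'E'
from h import *
np.set_printoptions(precision=4,suppress=True)
a=np.load("s20.npy")[170:265,265:320].astype(np.float32).mean(2)
b=eyes.camera("scene");c=eyes.camera("scene")
for f in(b,c):
    f=f[170:265,265:320].astype(np.float32).mean(2); print(np.abs(f-a).max(),cv2.phaseCorrelate(a,f))
g=lambda p:((p[0]+.5)/7-.5+250,(p[1]+.5)/7-.5+170)
for z in(.256,.263):
  y=.0445;P=np.array([[.581,y,z+.06],[.593,y,z+.008],[.603,y,z-.122]]);print(z,(proj("scene",P)-[250,170]+.5)*7-.5)
print("bail",[onplane("scene",g(p),.137) for p in((215,422),(330,428))])
save("g2.png",crop(b,260,170,330,275,6))
E
```

```text
15.333336 ((0.027503161281099864, 0.013906284995634621), 1.001852540837394)
15.333336 ((-0.018035619400954772, 0.009514946604731733), 0.99423555450307)
0.256 [[297.9355  88.4264]
 [288.2837 214.8624]
 [271.5075 467.8334]]
0.263 [[298.8085  74.0344]
 [289.0987 201.3021]
 [272.2087 456.0782]]
bail [array([0.5852, 0.0202, 0.137 ]), array([0.5819, 0.0652, 0.137 ])]
```

View pics/g2.png

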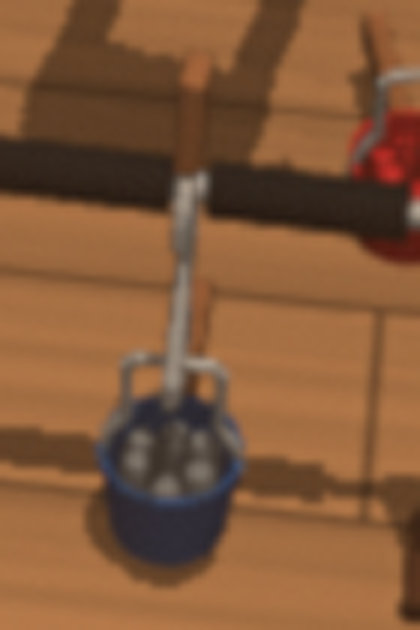

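The hook is home: its bottom shows at row ~470, against 468 predicted for home and 456 for resting on the sleeve. The pail hangs upright and still.

```bash
python3 -c "
from bench import hand_in
print(hand_in())"
```

```text
the job is handed in; nothing more can be done
None
```

The job is handed in: the S-hook hangs in the sleeve's groove with the blue pail on its lower curl. The robot gave no verdict.

**Hook:** I found the groove in both camera views at world y ≈ 0.046 m, about 8 mm from the rail middle, so I went straight down into it without sliding along the sleeve. I felt only about 2.5 N when the crown touched the bar, then let go.

**Pail:** I carried it by its side handle, passed the loop over the hook's lower tip and set it down. The wrist reading changed by about 4.5 N before I let go.

**Last checks, about 26 s in:**
- **Hook height:** its bottom appears at picture row 470. I predicted 468 for fully home and 456 for still on the sleeve.
- **Pail:** the loop sits near (0.583, 0.043), within about 2 mm of the curl. It looks upright, and picture shift between frames stayed under 0.03 px over about a second.
- **Other things:** the bystanders look to be where they were, judged by eye only. The gripper was clear of everything.

No check failed. The two cameras differed by about 2–3 mm on where the rail is in x, and the hook's lower end sits 1–2 mm off its top in y. The force on the hook and pail was never measured directly, only inferred from the wrist reading between moves.

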